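Find the hidden child-safety catch and swing the cabinet door open

ROBOT

A 6-joint arm with a two-finger parallel gripper is mounted at the origin on the work surface. World frame = base frame: x ahead of the robot, y to its left, z up, the work surface at z = 0. Lengths are in m, angles in degrees, forces in N, time in s.
With the tool pointing down it reaches from about 0.35 to 0.775 m from the base axis. Payload 5.5 kg.
Tool frame: the origin (TCP) lies on the centre line of the jaws, within the pads' length; the fingertips stand 19 mm ahead of it and the grasp point (between the pads) is the TCP; x points along the fingers, y is the direction in which the jaws open and shut, and the axes are right-handed (so a half turn about x gives the same grasp; the last joint's range is limited). The gripper opens to 85 mm and grips with 20 to 120 N. Pads are 22 mm wide; open, the fingers measure 114 mm over their backs; the gripper's body (76 mm by 85 mm) begins 54 mm behind the grasp point. The pads swing forward as they close: fully open they stand 13 mm farther back than shut.
Start: joints at [-71.31, 17.945, 2.641, 74.691, 0, 82.002], TCP at [0.258, -0.514, 0.25] pointing down, gripper open.
Joint ranges: [-158.12, 158.12], [-49.38, 96.58], [-58.88, 72.47], [-126.05, 133.96], [-84.25, 85.87], [-180, 180]. Speed limits (degrees/s): [147.25, 147.25, 180, 180, 180, 180].

INTERFACE

Orientations are given as [roll, pitch, yaw] about the fixed x, y, z axes, in that order (R = Rz(yaw) Ry(pitch) Rx(roll)).
In Python, from workcell import monitor, eyes, job gives the robot as it stands.
- The arm moves only by the shell command python3 -m jog 'ROWS' [OPENING]. ROWS is JSON, one flat list of numbers, 4 for each row, row after row: the shift along the tool's x, y, z in cm, then the turn about the tool's x in degrees. In form: [dx, dy, dz, roll, dx, dy, dz, roll, ...]. A call has 1 to 12 rows; each row shifts and turns the pose as measured when the row begins, along the tool's axes as they then stand; what a row does not reach is not made up. A row lasts 1/12 s, in which the tool goes at most 41.7 mm and 7.16 degrees, less where a joint would pass 70% of its speed; a pose out of reach is approached as far as the arm can. A call with a gripper value outside its range is refused whole. OPENING is the closure in counts, from 0 (fully open) to 255 (shut), set as the call begins (- or left out, the last holds). The fingers move at their own pace and stop on an object; the grip force is fixed at half the most. Time passes only in rows, so rows that do not move let the fingers close. It gives the time, the measured TCP pose, the force and the opening at its end, in the units of the state.
- monitor.state(): the state, without advancing time (a new reading comes with each control period).
- eyes.read_camera(name): name is "side" or "top" or "wrist"; returns a dict with "color" (384x512x3 uint8, red, green, blue), "depth" (384x512 float32, m along the optical axis (not along the pixel's ray), 0 where there is no reading), "intrinsics" (3x3 intrinsics, pixels), "rvec" (rotation vector, rad) and "tvec" (3), from world to camera coordinates, as OpenCV has them. Camera axes: x right, y down, z forward; pixel columns grow to the right and rows downward; lengths in m; the calibration is good to about 2 mm. The wrist camera is an equidistant fisheye: a pixel r from the principal point sees the ray r / f radians off the axis. A picture is of the moment at which its call begins.
- job.finish_job(): hands the job in, once; it reports no verdict.
The state is a dict: "time_s": time; "q": joint angles; "qvel": joint speeds; "effort": joint torques, N m; "ee_pos": TCP position; "ee_rot": TCP orientation; "ft_force": force on the tool from outside, world axes, zero at the start; "ft_torque": the same for the moment, N m; "finger_gap": opening from 0.0 (shut) to 1.0 (fully open).
Only numpy, scipy, OpenCV 4.12 (cv2) and the standard library are available. Lean on these libraries where they do the work, as an engineer would, in place of code of your own. Each camera call takes 0.05 s, during which the arm holds its last target.

TASK

The side cabinet's door is held ajar by a child-safety catch: feel over the four round discs let into its top panel, find the one that gives and press it fully in. Then push the freed door wide open, nearly square to the cabinet front, from its inner side with the fingertips, without pinching it, leave the door and the catch like that and draw the hand clear. Do not force the door before the catch is pressed, and leave everything else standing where it is.

Things in the scene. Friction and masses are not known exactly. Their poses are not given: they have to be found in the camera images.
- cabinet: Small oak side cabinet with a white swing door, fixed to the dresser, 180 mm deep (its x) x 260 wide (its y) x 190 high. Origin at the centre of its underside on the dresser top; -x is its front (door) side, z up.
- panel (a point): Centre of the cabinet's flat oak top panel, on its upper face, 190 mm above the dresser; axes as the cabinet's. Four like oak discs, 52 mm across in 54 mm holes, lie 1.5 mm below it at (x, y) = (-40,-55), (-40,+55), (+40,-55), (+40,+55) mm. One, drawn afresh each time, is the catch; the other three are solid. Only pressing tells them apart.
- catch (a joint): How far the live disc is pressed in, m: 0 as found, 0.006 fully in. It gives under about 4 N, has no spring and stays in where it is left. From about 0.0045 on the door is free.
- door (a joint): Angle of the upright swing door, rad: 0 shut, 1.65 fully open. It starts ajar (0.38 to 0.48). The catch stops it at about 0.6 until the live disc is pressed. Light friction hinge (about 0.1 N m), no spring, stays where it is left.
- door_hinge (a point): On the door's vertical hinge line, level with its top edge 186 mm above the dresser, at (x, y) = (-90, +130) mm of the cabinet. Door 260 mm wide, 14 thick, bottom edge 12 mm above the dresser. Shut, its inner face lies in the plane x = -90 of the cabinet and it runs from the hinge to the cabinet's -y; it opens to the cabinet's -x (clockwise from above).
- door_back (a point): Point on the door's flat inner face (the side to push on), 170 mm from the hinge line and 30 mm below the door's top edge. A hooked steel bar stands 70 mm out from this face, 60 mm from the hinge and 15 to 41 mm below the door's top: reach behind the door farther than 100 mm from the hinge.
- jar: squat white cream jar, 56 dia x 60 high, loose inside the cabinet on its floor (sizes mm); leave alone. Origin at the centre of its underside.
- tube: white plastic diaper cream tube standing on its cap, 42 dia x 146 high, loose, beside the cabinet (sizes mm); leave alone. Origin at the centre of its underside.
- monitor: baby monitor camera, rounded white head on a round foot, 72 dia x 109 high, loose, behind the cabinet (sizes mm); leave alone. Origin at the centre of its underside.
- bottle: glass feeding bottle, 64 dia x 150 high, loose (sizes mm); leave alone. Origin at the centre of its underside.
- teether: wooden teether ring lying flat, 72 outside, 44 inside, 14 thick, loose (sizes mm); leave alone. Origin at the centre of its underside.
- soother_case: small grey soother case with round lid, 60 x 60 x 49 high, loose (sizes mm); leave alone. Origin at the centre of its underside.
- hairbrush: small wooden baby hairbrush lying bristles down, 170 mm long, loose; leave alone. Origin under its middle.

How it is judged:
By the outcome, as a careful person would: the job done as asked, in the order asked, and still so for the second after the job is handed in, with the robot touching nothing.
It also fails if it takes over 61 s, if anything falls off the work surface, if the arm or the gripper's body presses on something with over 40 N, if the wrist force passes 120 N, or if a joint passes its speed limit or range.

## Working session

There is one attempt and no reset: what is moved stays moved. The work goes in short steps, Python scripts to look and compute and a shell command to move; the robot and the scene stay as the last step left them, time stands still between calls to the robot, and variables do not carry over. Pictures are saved under pics/ and viewed, and the job is handed in when it is done.

```bash
ls; mkdir -p pics; cat > h.py <<'E'
import numpy as np, cv2
from workcell import monitor, eyes, job
from scipy.spatial.transform import Rotation as R
def cam(n):
    d=eyes.read_camera(n); return d
def pts(d):
    """world points HxWx3 for pinhole cam"""
    K=d['intrinsics'];z=d['depth'];h,w=z.shape
    u,v=np.meshgrid(np.arange(w),np.arange(h))
    P=np.stack([(u-K[0,2])/K[0,0]*z,(v-K[1,2])/K[1,1]*z,z],-1)
    M=cv2.Rodrigues(np.array(d['rvec'],float))[0]
    return (P-np.array(d['tvec']).reshape(3))@M
def save(img,name,s=1.5): cv2.imwrite('pics/'+name,cv2.resize(img[...,::-1],None,fx=s,fy=s,interpolation=cv2.INTER_CUBIC))
E
python3 - <<'E'
from h import *
import pickle
s=monitor.state();print(s)
for n in('top','side','wrist'):
    d=cam(n);save(d['color'],n+'0.png');pickle.dump(d,open(n+'0.pkl','wb'))
E
```

```text
pics
{'time_s': 0.0, 'q': array([-7.13076263e+01,  1.79929836e+01,  2.57700742e+00,  7.46899966e+01,
        1.16554574e-03,  8.20022961e+01]), 'qvel': array([ 0.0280726 ,  0.00501063,  0.02966675,  0.04779473, -0.01113601,
       -0.05107864]), 'effort': array([ 4.55927948e-03, -4.80621278e+01,  2.98536122e+01,  1.93179573e-02,
        1.58002490e-04,  1.64238440e-05]), 'ee_pos': array([ 0.25812083, -0.51328148,  0.24938742]), 'ee_rot': array([-98.62784762,  89.8940208 , 108.06222892]), 'ft_force': array([-0.49607449, -1.11230664, -0.09573835]), 'ft_torque': array([ 0.02251363, -0.00166618,  0.02974626]), 'finger_gap': 0.9972177968760823}
```

View pics/top0.png

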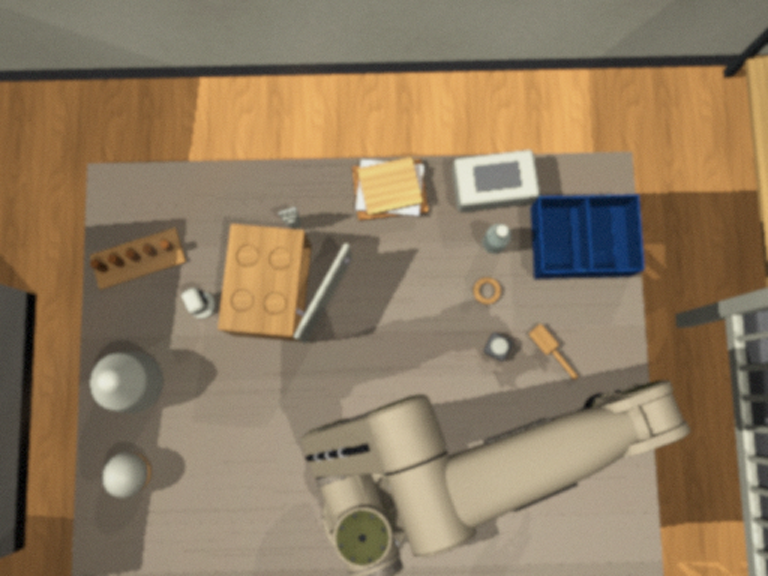

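View pics/side0.png

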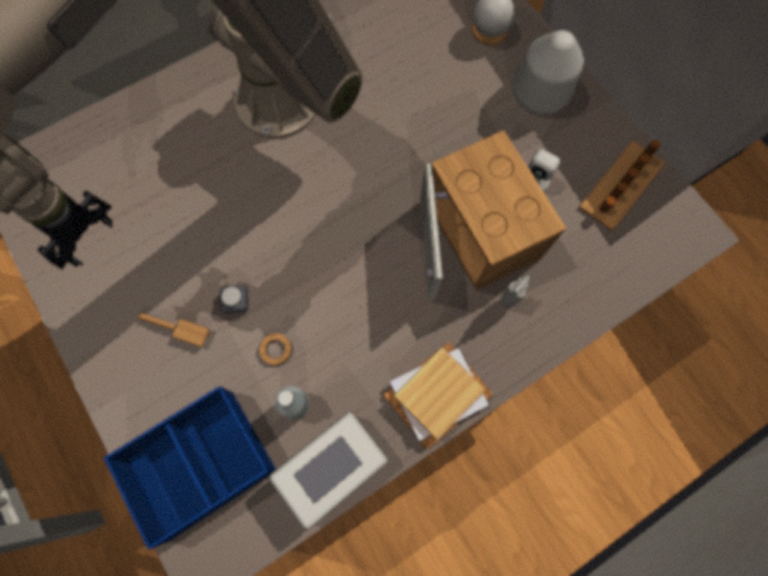

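View pics/wrist0.png

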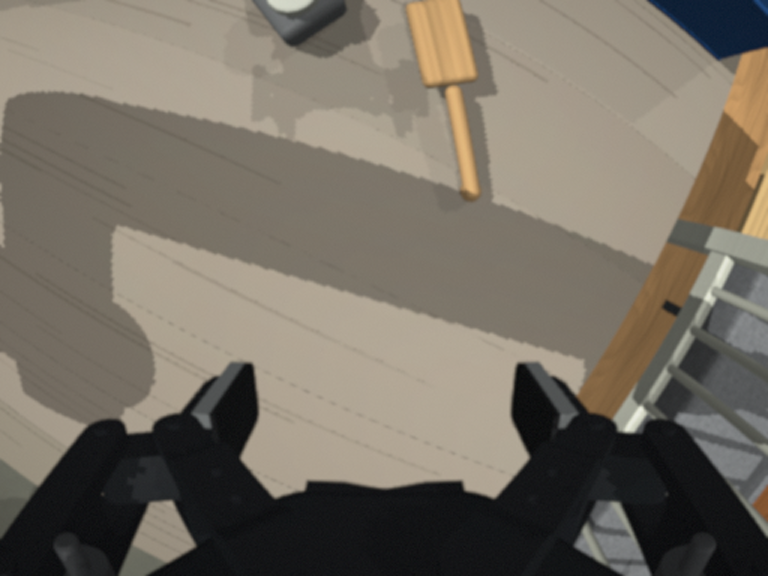

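The top view shows the cabinet roof at about (265,280). The door runs from the hinge at (298,335) to its free edge at (347,247), and the four discs are at (247,255), (280,258), (242,299) and (275,302). The tube is at (289,214), the monitor at (197,302). Next I measure these.

```bash
python3 - <<'E'
from h import *
import pickle
for n in('top','side'):
    d=pickle.load(open(n+'0.pkl','rb'));P=pts(d)
    hsv=cv2.cvtColor(d['color'],cv2.COLOR_RGB2HSV)
    u,v=np.meshgrid(np.arange(512),np.arange(384))
    c=P@[0,0,1]
    print(n,'table z',np.median(c[200:230,230:260]) )
    m=(abs(P[...,2]-.19)<.008)&(hsv[...,1]>80)&(P[...,0]>.2)&(P[...,0]<.8)&(P[...,1]>-.1)&(P[...,1]<.5)
    k,l,st,ce=cv2.connectedComponentsWithStats(m.astype(np.uint8)); i=1+np.argmax(st[1:,4]); m=l==i
    q=P[m];print(m.sum(),'z',np.median(q[:,2]),q.min(0),q.max(0))
    r=cv2.minAreaRect((q[:,:2]*1000).astype(np.float32));print(r,cv2.boxPoints(r).round())
    # discs
    s=1.5
    for (a,b) in ([(247,255),(280,258),(242,299),(275,302)] if n=='top' else [(500,166),(469,181),(527,208),(495,223)]):
        print(a,b,P[int(b/s),int(a/s)].round(4))
    # door: points between z .14 and .195, white
    m=(P[...,2]>.165)&(P[...,2]<.2)&(hsv[...,1]<60)&(P[...,0]>.2)&(P[...,0]<.8)&(P[...,1]>-.1)&(P[...,1]<.35)
    k,l,st,ce=cv2.connectedComponentsWithStats(m.astype(np.uint8)); i=1+np.argmax(st[1:,4]); m=l==i
    q=P[m];r=cv2.minAreaRect((q[:,:2]*1000).astype(np.float32));print('door',m.sum(),r,cv2.boxPoints(r).round(),np.median(q[:,2]))
E
```

```text
top table z 0.0010035732492952917
3244 z 0.19055510984704743 [0.44698508 0.13569389 0.18201645] [0.72364594 0.34394007 0.19795336]
((586.8760986328125, 240.37408447265625), (182.92079162597656, 261.3321838378906), 83.55255889892578) [[447. 164.]
 [706. 135.]
 [727. 317.]
 [467. 346.]]
247 255 [0.647  0.2753 0.1894]
280 258 [0.6378 0.195  0.1894]
242 299 [0.5398 0.2846 0.1944]
275 302 [0.5314 0.2059 0.1894]
door 302 ((556.60693359375, 95.18984985351562), (16.27029800415039, 256.75970458984375), 60.34718322753906) [[441. 152.]
 [664.  25.]
 [672.  39.]
 [449. 166.]] 0.18168329042533632
side table z -0.00013132952043146915
4256 z 0.1891979019709304 [0.4458251  0.13426165 0.18203861] [0.7237745  0.34351585 0.19660224]
((584.4443969726562, 238.839111328125), (183.86843872070312, 262.2207946777344), 83.65882110595703) [[444. 162.]
 [705. 133.]
 [725. 316.]
 [464. 345.]]
500 166 [0.5313 0.2848 0.1871]
469 181 [0.5242 0.2059 0.1885]
527 208 [0.6429 0.2725 0.19  ]
495 223 [0.6341 0.1971 0.1879]
door 375 ((555.7228393554688, 92.81123352050781), (15.00583553314209, 259.42498779296875), 60.69044494628906) [[439. 150.]
 [665.  23.]
 [673.  36.]
 [446. 163.]] 0.17938027828992856
```

```bash
cat >> h.py <<'E'
def go(*targets):
    s=monitor.state();M=R.from_euler('xyz',s['ee_rot'],degrees=True).as_matrix()
    print('t',round(s['time_s'],2),'pos',s['ee_pos'].round(4),'F',s['ft_force'].round(1),'gap',round(s['finger_gap'],2),'q',s['q'].round(0))
    print('y axis',M[:,1].round(3),'z',M[:,2].round(3),'x',M[:,0].round(3))
    p=s['ee_pos']
    for t in targets: print(t,'tool cm',(M.T@(np.array(t)-p)*100).round(2)); p=np.array(t)
E
python3 -c "
from h import *
go((.5266,.2059,.25))"
python3 -m jog '[0,0,0,7]' 255
python3 -c "
from h import *
go((.5266,.2059,.25),(.5266,.2059,.215))"
```

```text
t 0.15 pos [ 0.2581 -0.5134  0.2496] F [-1.2  1.4  0.4] gap 1.0 q [-71.  18.   3.  75.   0.  82.]
y axis [ 0.449 -0.893 -0.001] z [-0.893 -0.449 -0.   ] x [-0.     0.001 -1.   ]
(0.5266, 0.2059, 0.25) tool cm [ 4.000e-02 -5.221e+01 -5.629e+01]
time_s: 0.23
ee_pos: [0.2581, -0.5132, 0.2492]
ee_rot: [-90.9, 89.9, 108.8]
ft_force: [0.1, -0.8, 0.2]
finger_gap: 0.887
t 0.23 pos [ 0.2581 -0.5132  0.2492] F [ 0.1 -0.8  0.2] gap 0.89 q [-71.  18.   3.  75.  -0.  89.]
y axis [ 0.336 -0.942 -0.002] z [-0.942 -0.336 -0.   ] x [-0.001  0.002 -1.   ]
(0.5266, 0.2059, 0.25) tool cm [ 5.000e-02 -5.870e+01 -4.946e+01]
(0.5266, 0.2059, 0.215) tool cm [3.5  0.01 0.  ]
```

```bash
python3 -m jog '[0,0,0,-7,0,0,0,-7,0,0,0,-7,0,0,0,-7,0,0,0,-7,0,0,0,-7,0,0,0,-7,0,0,0,-7,0,0,0,-7,0,0,0,-7]' 255
python3 -c "
from h import *
go((.5266,.2059,.25),(.5266,.2059,.215))"
```

```text
time_s: 1.07
ee_pos: [0.2573, -0.5109, 0.2449]
ee_rot: [-162.1, 89.4, 108.5]
ft_force: [0.5, -0.1, 0.0]
finger_gap: 0.002
t 1.07 pos [ 0.2573 -0.5109  0.2449] F [ 0.5 -0.1  0. ] gap 0.0 q [-71.  18.   2.  75.   0.  18.]
y axis [ 1.     0.012 -0.003] z [ 0.012 -1.    -0.01 ] x [-0.003  0.01  -1.   ]
(0.5266, 0.2059, 0.25) tool cm [  0.14  27.78 -71.36]
(0.5266, 0.2059, 0.215) tool cm [3.5  0.01 0.04]
```

```bash
python3 -m jog '[-0.1,1.4,-3.6,0,-0.1,1.4,-3.6,0,-0.1,1.4,-3.6,0,-0.1,1.4,-3.6,0,-0.1,1.4,-3.6,0,-0.1,1.4,-3.6,0,-0.1,1.4,-3.6,0,-0.1,1.4,-3.6,0,-0.1,1.4,-3.6,0,-0.1,1.4,-3.6,0]' 255
python3 -c "
from h import *
go((.5266,.2059,.245),(.5266,.2059,.215))"
```

```text
time_s: 1.9
ee_pos: [0.3927, -0.141, 0.2533]
ee_rot: [-156.0, 89.2, 114.2]
ft_force: [1.7, -0.4, -1.0]
finger_gap: 0.005
t 1.9 pos [ 0.3927 -0.141   0.2533] F [ 1.7 -0.4 -1. ] gap 0.01 q [-31.   1. -18.  72.   0.  59.]
y axis [ 1.     0.003 -0.006] z [ 0.003 -1.    -0.013] x [-0.006  0.013 -1.   ]
(0.5266, 0.2059, 0.245) tool cm [  1.21  13.51 -34.63]
(0.5266, 0.2059, 0.215) tool cm [3.   0.02 0.04]
```

```bash
python3 -m jog '[0,1.35,-3.5,0,0,1.35,-3.5,0,0,1.35,-3.5,0,0,1.35,-3.5,0,0,1.35,-3.5,0,0,1.35,-3.5,0,0,1.35,-3.5,0,0,1.35,-3.5,0,0,1.35,-3.5,0,0,0.7,-1.75,0,0,0,0,0]' 255
python3 -c "
from h import *
go((.5266,.2059,.235),(.5266,.2059,.215))"
```

```text
time_s: 2.82
ee_pos: [0.5223, 0.2178, 0.2555]
ee_rot: [-161.8, 89.2, 108.8]
ft_force: [-0.5, -0.2, 0.0]
finger_gap: 0.003
t 2.82 pos [0.5223 0.2178 0.2555] F [-0.5 -0.2  0. ] gap 0.0 q [ 14.  17.   2.  75.   1. 103.]
y axis [ 1.     0.012 -0.005] z [ 0.011 -1.    -0.014] x [-0.005  0.014 -1.   ]
(0.5266, 0.2059, 0.235) tool cm [2.03 0.43 1.23]
(0.5266, 0.2059, 0.215) tool cm [2.   0.01 0.03]
```

```bash
python3 -m jog '[1,0.2,0.6,0,1.2,0.2,0.6,0,1,0,0,0,0.6,0,0,0,0,0,0,0]' 255
python3 -c "
from h import *
go((.5266,.2059,.2105))"
```

```text
time_s: 3.23
ee_pos: [0.5246, 0.2026, 0.2122]
ee_rot: [-142.6, 89.2, 128.1]
ft_force: [0.3, -1.4, -0.1]
finger_gap: -0.002
t 3.23 pos [0.5246 0.2026 0.2122] F [ 0.3 -1.4 -0.1] gap -0.0 q [ 13.  18.  -3.  70.   1. 102.]
y axis [ 1.     0.012 -0.009] z [ 0.012 -1.    -0.011] x [-0.009  0.011 -1.   ]
(0.5266, 0.2059, 0.2105) tool cm [ 0.18  0.21 -0.33]
```

```bash
python3 - <<'E'
from h import *
d=cam('side');save(d['color'][60:220,220:420],'side1.png',4)
E
```

```text
(no output)
```

View pics/side1.png

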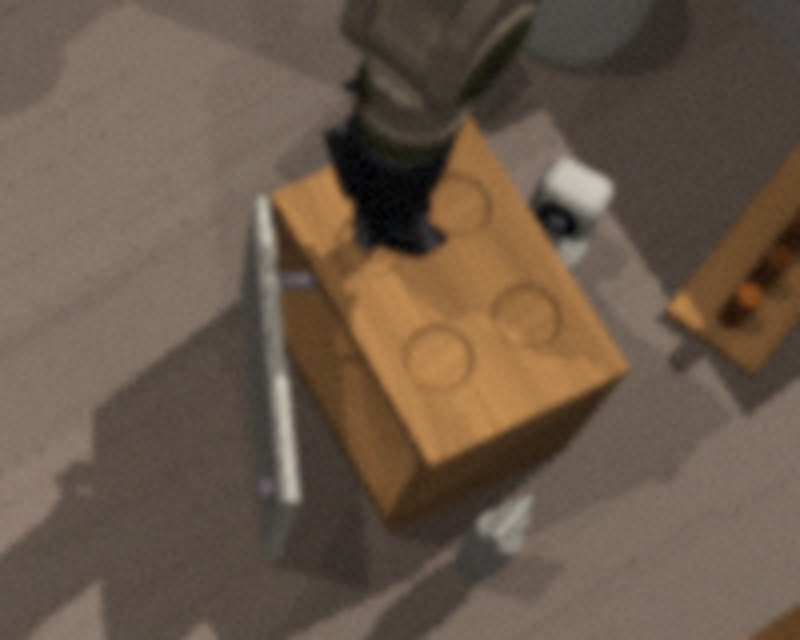

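The closed fingertips, near (395,240), stand over the near-front disc. Now I press in small steps.

```bash
python3 -m jog '[0.1,0.2,-0.3,0,0.1,0,0,0,0.1,0,0,0]' 255;python3 -m jog '[0.15,0,0,0,0.15,0,0,0]' 255;
```

```text
time_s: 3.53
ee_pos: [0.527, 0.2039, 0.2108]
ee_rot: [-147.8, 89.2, 122.7]
ft_force: [0.5, -0.3, 0.1]
finger_gap: 0.0
time_s: 3.7
ee_pos: [0.5277, 0.2039, 0.2086]
ee_rot: [-156.3, 89.3, 114.3]
ft_force: [0.2, 0.6, -0.5]
finger_gap: 0.003
```

```bash
python3 -m jog '[0.15,0,0,0,0.15,0,0,0]' 255;python3 -m jog '[0.15,0,0,0,0.15,0,0,0]' 255
```

```text
time_s: 3.87
ee_pos: [0.5279, 0.204, 0.2075]
ee_rot: [-165.4, 89.3, 105.2]
ft_force: [-5.3, -2.3, 15.9]
finger_gap: -0.0
time_s: 4.03
ee_pos: [0.5278, 0.204, 0.2076]
ee_rot: [-179.0, 89.4, 91.6]
ft_force: [-2.9, -0.4, 8.7]
finger_gap: 0.001
```

This disc stays at 0.2075 under 9–16 N, so it is solid. On to the next.

```bash
python3 -m jog '[-0.8,0,0,0,-0.5,1,0.1,0,0,2.7,0.3,0,0,2.7,0.3,0,0,2.7,0.3,0,0,1.5,0.2,0,0,0,0,0]' 255;python3 -c "
from h import *
go((.636,.1937,.209))"
```

```text
time_s: 4.62
ee_pos: [0.637, 0.1942, 0.2256]
ee_rot: [160.3, 89.2, 71.1]
ft_force: [-0.2, -0.8, 0.1]
finger_gap: -0.005
t 4.62 pos [0.637  0.1942 0.2256] F [-0.2 -0.8  0.1] gap -0.0 q [10. 28. 15. 76.  1. 99.]
y axis [1.    0.014 0.004] z [ 0.014 -1.    -0.012] x [ 0.004  0.012 -1.   ]
(0.636, 0.1937, 0.209) tool cm [ 1.66 -0.11  0.07]
```

```bash
python3 -m jog '[0.8,0,0,0,0.5,0,0,0,0.1,0,0,0]' 255;python3 -m jog '[0.15,0,0,0,0.15,0,0,0]' 255;python3 -m jog '[0.15,0,0,0,0.15,0,0,0]' 255
```

```text
time_s: 4.87
ee_pos: [0.6368, 0.1946, 0.2105]
ee_rot: [163.1, 89.2, 73.8]
ft_force: [0.1, -0.1, 0.9]
finger_gap: -0.005
time_s: 5.03
ee_pos: [0.635, 0.1949, 0.2072]
ee_rot: [166.5, 89.3, 77.3]
ft_force: [0.3, -1.7, 3.7]
finger_gap: 0.0
time_s: 5.2
ee_pos: [0.635, 0.195, 0.206]
ee_rot: [151.4, 89.2, 62.3]
ft_force: [-0.1, -1.8, 4.5]
finger_gap: -0.002
```

This one gives at about 4 N. I keep pressing to its stop.

```bash
for i in 1 2 3 ; do python3 -m jog '[0.2,0,0,0,0.2,0,0,0]' 255 | egrep 'pos|force'; done
```

```text
ee_pos: [0.635, 0.195, 0.2038]
ft_force: [-1.1, -1.6, 4.3]
ee_pos: [0.635, 0.195, 0.2014]
ft_force: [-5.3, -1.7, 16.7]
ee_pos: [0.6349, 0.195, 0.2015]
ft_force: [-5.4, -1.3, 13.9]
```

```bash
python3 -m jog '[-0.8,0,0,0,-0.9,0,0.5,0,-0.4,0,2,0,0,0,3,0,0,0,2.5,0,0,0,1,0,0,0,0,0]' 255;python3 -c "
from h import *
go((.630,.102,.22),(.63,.102,.168))
d=cam('top');save(d['color'][120:260,120:280],'top2.png',4)
d=cam('side');save(d['color'][60:220,220:420],'side2.png',4)
"
```

```text
time_s: 6.28
ee_pos: [0.6349, 0.1036, 0.2208]
ee_rot: [146.8, 89.0, 57.9]
ft_force: [-0.1, -0.6, -0.3]
finger_gap: -0.002
t 6.28 pos [0.6349 0.1036 0.2208] F [-0.1 -0.6 -0.3] gap -0.0 q [ 2. 26. 10. 74.  1. 91.]
y axis [1.   0.02 0.01] z [ 0.02  -1.    -0.015] x [ 0.009  0.015 -1.   ]
(0.63, 0.102, 0.22) tool cm [ 0.07 -0.49  0.15]
(0.63, 0.102, 0.168) tool cm [ 5.2  -0.05  0.08]
```

View pics/side2.png

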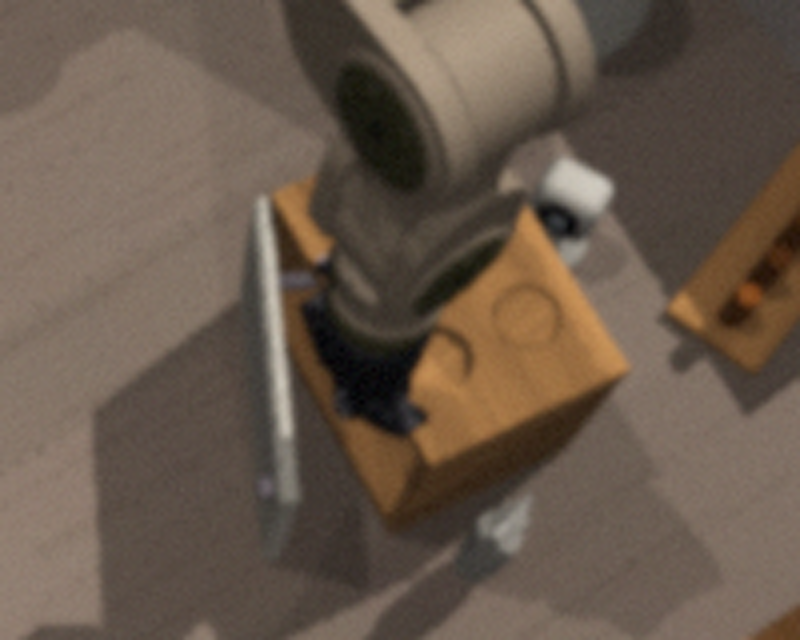

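The catch disc, near (450,350), now shows a deeper shadow, and the door has not moved. The hand is above the gap between the door and the cabinet, so I go down.

```bash
python3 -m jog '[1,-0.2,0,0,1.5,-0.2,0,0,1.5,0,0,0,1,0,0,0,0.3,0,0,0]' 255;python3 -c "
from h import *
H=np.array([.447,.1645]);W=[]
for th in np.radians([-33,-40,-47,-54,-61,-68,-75,-82,-89,-91]):
    e=np.array([np.cos(th),np.sin(th)]);n=np.array([-np.sin(th),np.cos(th)]);
    c=.0145*abs(n[0])+.011*abs(n[1])
    W.append((*(H+.19*e+c*n).round(4),.168))
go(*W)
"
```

```text
time_s: 6.8
ee_pos: [0.632, 0.1127, 0.167]
ee_rot: [145.9, 88.7, 57.5]
ft_force: [-0.2, 0.1, -0.0]
finger_gap: 0.001
t 6.8 pos [0.632  0.1127 0.167 ] F [-0.2  0.1 -0. ] gap 0.0 q [ 2. 27.  4. 66.  1. 91.]
y axis [1.    0.027 0.012] z [ 0.028 -0.999 -0.018] x [ 0.012  0.019 -1.   ]
(np.float64(0.6157), np.float64(0.0754), 0.168) tool cm [-0.19 -1.73  3.68]
(np.float64(0.604), np.float64(0.056), 0.168) tool cm [-0.05 -1.22  1.91]
(np.float64(0.5898), np.float64(0.0379), 0.168) tool cm [-0.05 -1.47  1.77]
(np.float64(0.5734), np.float64(0.0215), 0.168) tool cm [-0.05 -1.68  1.59]
(np.float64(0.5549), np.float64(0.0071), 0.168) tool cm [-0.05 -1.89  1.39]
(np.float64(0.5345), np.float64(-0.0051), 0.168) tool cm [-0.05 -2.07  1.16]
(np.float64(0.5125), np.float64(-0.0147), 0.168) tool cm [-0.04 -2.23  0.9 ]
(np.float64(0.4892), np.float64(-0.0214), 0.168) tool cm [-0.04 -2.35  0.61]
(np.float64(0.465), np.float64(-0.0252), 0.168) tool cm [-0.04 -2.43  0.31]
(np.float64(0.4584), np.float64(-0.0257), 0.168) tool cm [-0.01 -0.66  0.03]
```

```bash
python3 -m jog '[0,-0.6,1.1,0,0,-0.5,1.1,0,0,-0.4,0.8,0,0,-0.3,0.7,0,0,-0.6,1.0,0,0,-0.6,1.0,0]' 255;python3 -c "
from h import *
go((.604,.056,.168))
"
```

```text
time_s: 7.3
ee_pos: [0.6019, 0.0534, 0.1663]
ee_rot: [146.1, 88.7, 58.0]
ft_force: [-0.1, 1.2, 0.2]
finger_gap: -0.001
t 7.3 pos [0.6019 0.0534 0.1663] F [-0.1  1.2  0.2] gap -0.0 q [-3. 23. -3. 64.  1. 85.]
y axis [0.999 0.033 0.013] z [ 0.033 -0.999 -0.02 ] x [ 0.012  0.02  -1.   ]
(0.604, 0.056, 0.168) tool cm [-0.16  0.23 -0.25]
```

```bash
python3 -m jog '[0,-0.7,0.8,0,0,-0.8,0.8,0,0,-0.9,0.8,0,0,-0.9,0.8,0,-0.1,-1,0.7,0,0,-1,0.7,0,-0.1,-1.1,0.6,0,0,-1.1,0.6,0]' 255;python3 -c "
from h import *
go((.5125,-.0147,.168))
d=cam('top');save(d['color'][120:280,120:300],'top3.png',4)
d=cam('side');save(d['color'][60:220,200:400],'side3.png',4)
"
```

```text
time_s: 7.97
ee_pos: [0.5226, -0.0168, 0.1684]
ee_rot: [134.4, 88.5, 46.0]
ft_force: [0.0, 1.2, 0.7]
finger_gap: -0.001
t 7.97 pos [ 0.5226 -0.0168  0.1684] F [0.  1.2 0.7] gap -0.0 q [-11.  14. -15.  61.   1.  77.]
y axis [0.999 0.027 0.019] z [ 0.028 -0.999 -0.018] x [ 0.018  0.019 -1.   ]
(0.5125, -0.0147, 0.168) tool cm [ 0.03 -1.   -0.24]
```

View pics/side3.png

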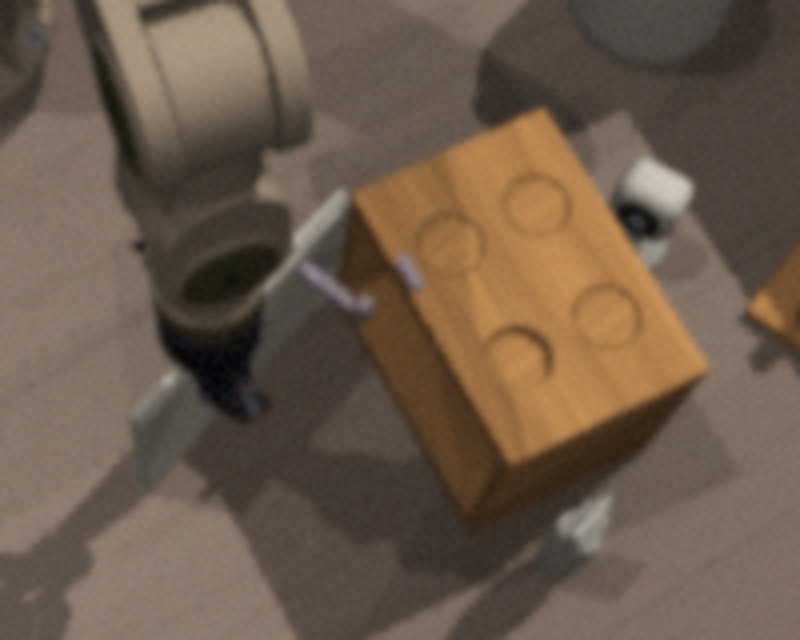

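View pics/top3.png

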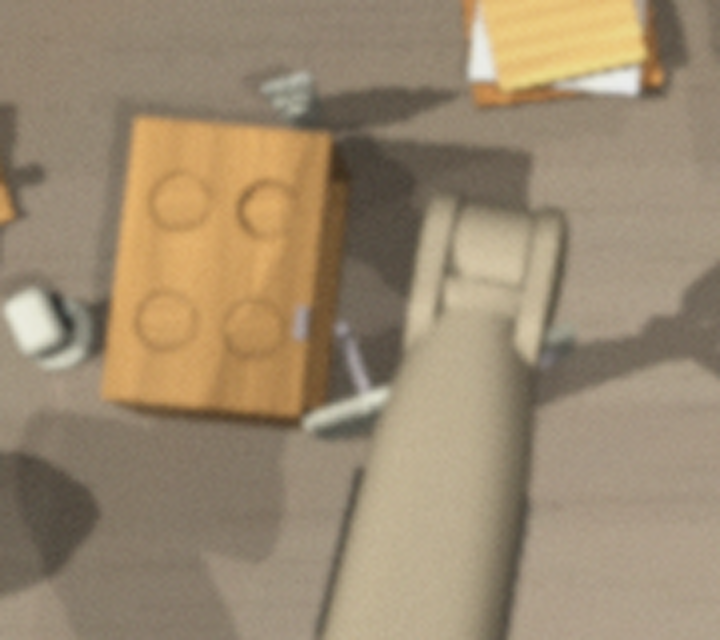

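The door is past the catch and moves with the fingertips at (245,400). The pressed disc at (520,355) is visibly sunk. I push on.

```bash
python3 -m jog '[0,-1.2,0.3,0,0,-1.2,0.2,0,0,-1.2,0.2,0,0,-1.1,0.1,0,0,-0.9,0.1,0]' 255;python3 -c "
from h import *
go((.452,-.0257,.168))
"
```

```text
time_s: 8.48
ee_pos: [0.4671, -0.0295, 0.1685]
ee_rot: [124.5, 88.3, 35.9]
ft_force: [0.9, 1.3, 0.9]
finger_gap: -0.001
t 8.48 pos [ 0.4671 -0.0295  0.1685] F [0.9 1.3 0.9] gap -0.0 q [-14.   8. -22.  59.   1.  74.]
y axis [0.999 0.024 0.025] z [ 0.025 -1.    -0.017] x [ 0.025  0.018 -1.   ]
(0.452, -0.0257, 0.168) tool cm [ 0.01 -1.5  -0.42]
```

```bash
python3 -m jog '[0,-0.7,-0.1,0,0,-0.5,-0.1,0,0,-0.3,0,0,0,0,0,0,0,0,0,0]' 255;cat > door.py <<'E'
from h import *
go((.452,-.0257,.168))
for n in ('side','top'):
    d=cam(n);P=pts(d);hsv=cv2.cvtColor(d['color'],cv2.COLOR_RGB2HSV)
    m=(P[...,2]>.165)&(P[...,2]<.2)&(hsv[...,1]<60)&(P[...,0]>.3)&(P[...,0]<.5)&(P[...,1]>-.12)&(P[...,1]<.2)&(hsv[...,2]>90)
    q=P[m];
    if m.sum()<20: print(n,m.sum());continue
    r=cv2.minAreaRect((q[:,:2]*1000).astype(np.float32));print(n,m.sum(),r,cv2.boxPoints(r).round().tolist())
    import sys
    save(d['color'][60:220,200:400] if n=='side' else d['color'][120:280,120:300],n+sys.argv[1]+'.png',4)
E
python3 door.py 4
```

```text
time_s: 8.9
ee_pos: [0.4504, -0.0281, 0.1688]
ee_rot: [121.3, 88.2, 32.7]
ft_force: [1.1, -0.1, 1.0]
finger_gap: 0.001
t 8.9 pos [ 0.4504 -0.0281  0.1688] F [ 1.1 -0.1  1. ] gap 0.0 q [-15.   6. -25.  58.   1.  74.]
y axis [0.999 0.023 0.027] z [ 0.024 -1.    -0.016] x [ 0.027  0.017 -1.   ]
(0.452, -0.0257, 0.168) tool cm [ 0.09  0.16 -0.24]
side 313 ((431.1295471191406, 33.554527282714844), (258.9579162597656, 17.054487228393555), 86.64657592773438) [[415.0, -95.0], [432.0, -96.0], [447.0, 162.0], [430.0, 163.0]]
top 144 ((432.9315490722656, 36.46293640136719), (257.0766296386719, 14.442155838012695), 86.88056945800781) [[419.0, -91.0], [433.0, -92.0], [447.0, 164.0], [433.0, 165.0]]
```

View pics/side4.png

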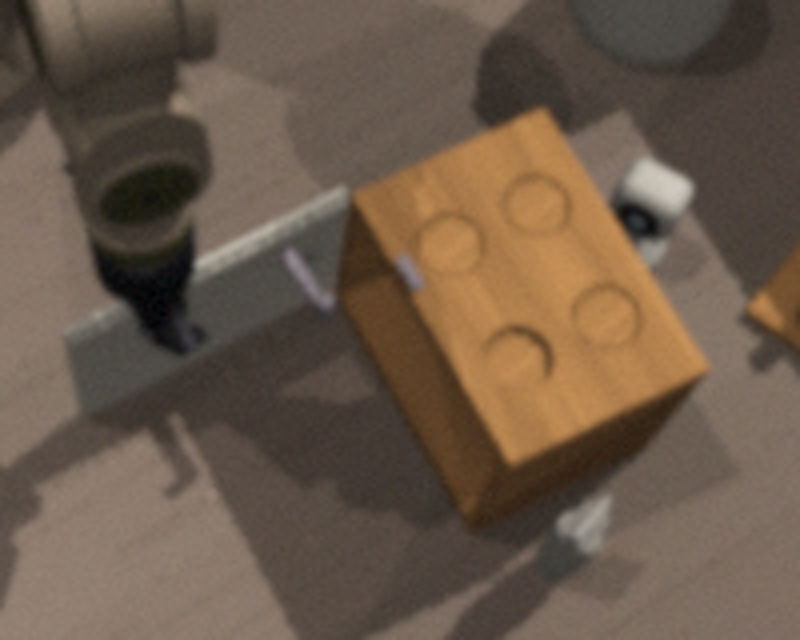

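The door lies at about 87° (1.515 rad), near square to the front. Now I draw the hand away from the face, then up.

```bash
python3 -m jog '[0,0.6,0,0,0,1,0,0,0,1.5,0,0,-0.5,1.5,0.3,0,-2,0.5,0.3,0,-3,0.5,1,0,-3,1,2,0,-2,1,2.5,0,0,0.5,2.5,0,0,0,2.5,0,0,0,1,0,0,0,0,0]' 255;python3 -m jog '[0,0,0,0,0,0,0,0,0,0,0,0,0,0,0,0,0,0,0,0,0,0,0,0]' 255; python3 door.py 5
python3 - <<'E'
from h import *
d=cam('top');save(d['color'],'top6.png');d=cam('side');save(d['color'],'side6.png')
E
```

```text
time_s: 10.0
ee_pos: [0.5473, -0.1535, 0.2757]
ee_rot: [118.7, 88.1, 30.4]
ft_force: [0.1, 1.5, -0.6]
finger_gap: 0.0
time_s: 10.5
ee_pos: [0.547, -0.1489, 0.2736]
ee_rot: [128.3, 88.2, 40.2]
ft_force: [-0.2, 1.0, 0.1]
finger_gap: 0.004
t 10.5 pos [ 0.547  -0.1489  0.2736] F [-0.2  1.   0.1] gap 0.0 q [-24.  16.   3.  76.   2.  64.]
y axis [0.999 0.033 0.024] z [ 0.033 -0.999 -0.019] x [ 0.024  0.02  -1.   ]
(0.452, -0.0257, 0.168) tool cm [ 10.57  -9.35 -12.42]
side 354 ((432.2640075683594, 53.41141891479492), (219.4709930419922, 17.18629264831543), 86.65592956542969) [[417.0, -56.0], [434.0, -57.0], [447.0, 162.0], [430.0, 163.0]]
top 189 ((435.3216857910156, 79.50752258300781), (169.9962921142578, 14.751297950744629), 86.86338806152344) [[423.0, -5.0], [438.0, -6.0], [447.0, 164.0], [433.0, 165.0]]
```

View pics/top6.png

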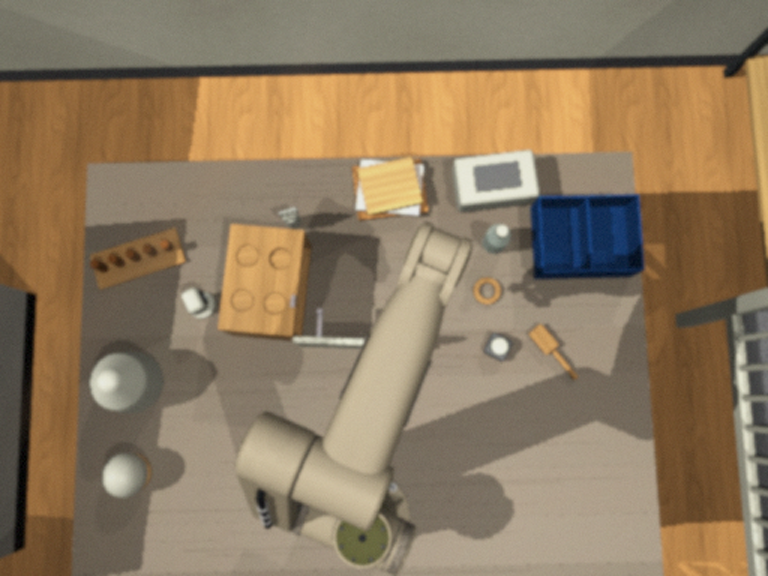

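View pics/side6.png

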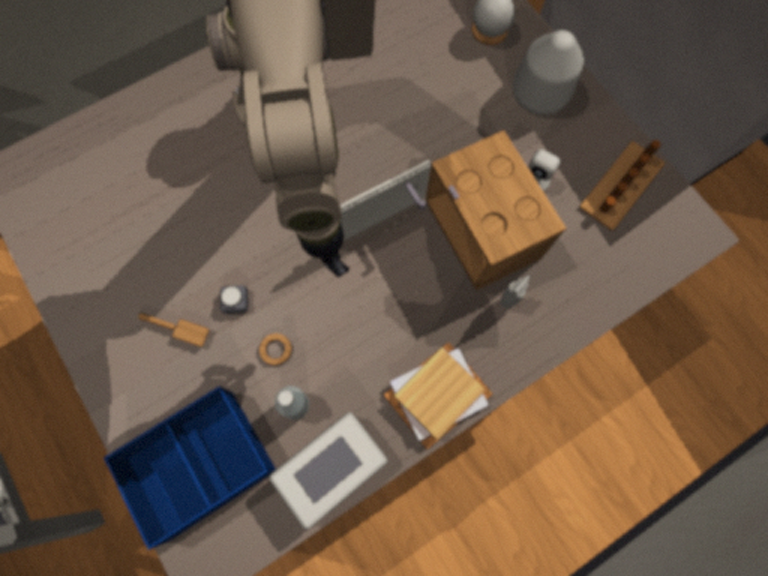

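Both views show the door still square to the front and the pressed disc sunk at (495,223) in the side view. The loose things outside the cabinet are at their starting pixels, and the hand is clear. I hand the job in.

```bash
python3 -c "
from h import *
print(job.finish_job())"
```

```text
the job is handed in; nothing more can be done
None
```

The catch is pressed fully in, the door stands wide open, and the job was handed in at about 10.6 s.

- **Catch:** The (-40,+55) disc was solid, holding still at up to 16 N. The (-40,-55) disc gave at about 4 N, and I pressed it 6.1 mm until the force rose to about 17 N at its stop. I did not try the other two discs.
- **Door:** I pushed it open from its inner face with the closed fingertips, about 190 mm from the hinge, at no more than about 2 N. Both cameras put it at about 87° (1.51 rad). It read the same after I drew the hand clear.
- **Last checks:** The pressed disc is visibly sunk. The tube, monitor, bottle, teether, soother case and hairbrush look unmoved in the pictures. I could not see the jar inside the cabinet, but the hand never went in there. No checks failed or disagreed.

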